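# Find the power module with a loose core and sort the pair

## Task

One of the two sealed power modules has a core loose inside: lift one clear of the bench with the gripper round its case (not by the handle) and tip it lengthwise about 30 degrees, one end down and then the other, to feel whether something shifts. Set it back down on the bench and let go; then, carrying them by their handles, lower the module with the loose core into the red carrier and the sound one into the green carrier, flat on the floor and without dropping them. Leave the mouse, the fan board and the multimeter where they are.

Things in the scene. Friction and masses are not known exactly. Their poses are not given: they have to be found in the camera images.
- module_1: one of two look-alike sealed power modules: aluminium case 130 (x) x 56 (y) x 42 (z) mm, dark ends, black handle on top, 0.5 kg. Origin: centre of the underside; x along the length, z up. Grip the case across its 56 mm width. A 180 g core sits inside, at first near the middle: loose in one module, fast in the other (loose_core, fast_core in the rules; their poses are not given); neither looks, weight nor balance tell which
- module_2: one of two look-alike sealed power modules: aluminium case 130 (x) x 56 (y) x 42 (z) mm, dark ends, black handle on top, 0.5 kg. Origin: centre of the underside; x along the length, z up. Grip the case across its 56 mm width. A 180 g core sits inside, at first near the middle: loose in one module, fast in the other (loose_core, fast_core in the rules; their poses are not given); neither looks, weight nor balance tell which
- module_1_handle (a point): middle of this module's rigid black U-shaped handle, fixed along x over the middle of the case: bar 76 long (x) x 12 thick (y) x 16 mm high, 56 to 72 mm above the underside, 14 mm clear below it; this point lies 64 mm above the underside; axes as the module's
- module_2_handle (a point): middle of this module's rigid black U-shaped handle, fixed along x over the middle of the case: bar 76 long (x) x 12 thick (y) x 16 mm high, 56 to 72 mm above the underside, 14 mm clear below it; this point lies 64 mm above the underside; axes as the module's
- module_1_mid (a point): centre of the case, 21 mm above its underside, in the middle of the core's track, not the core itself; axes as the module's. The loose core can travel 86 mm along the module's x; it starts to slide at about 7 degrees of tilt, is at the low end within 1 s at 30 degrees and stays there when levelled, so the load's moment about y shifts by about 0.15 N m from end to end
- module_2_mid (a point): centre of the case, 21 mm above its underside, in the middle of the core's track, not the core itself; axes as the module's. The loose core can travel 86 mm along the module's x; it starts to slide at about 7 degrees of tilt, is at the low end within 1 s at 30 degrees and stays there when levelled, so the load's moment about y shifts by about 0.15 N m from end to end
- red_tray: red open carrier fixed to the bench, for the faulty module: outside 154 (x) x 80 (y) x 36 (z) mm, inside 144 x 70 mm, floor and walls 5 mm thick. A module lies in it lengthwise along x, either way round, handle up, with 7 mm of play on each side; fingers do not fit beside the case. Origin: centre of its underside
- red_tray_in (a point): centre of the inner floor of the red carrier, 5 mm above the bench; x along the carrier's length, z up
- green_tray: green open carrier fixed to the bench, for the sound module: outside 154 (x) x 80 (y) x 36 (z) mm, inside 144 x 70 mm, floor and walls 5 mm thick. A module lies in it lengthwise along x, either way round, handle up, with 7 mm of play on each side; fingers do not fit beside the case. Origin: centre of its underside
- green_tray_in (a point): centre of the inner floor of the green carrier, 5 mm above the bench; x along the carrier's length, z up
- mouse: grey computer mouse, 105 x 60 x 36 mm, loose; origin: centre of its underside. Leave alone
- fan_board: green circuit board 110 x 80 mm with heat sink and black fan, 49 mm high, loose; origin: centre of its underside. Leave alone
- multimeter: yellow hand multimeter, 140 x 72 x 40 mm, loose; origin: centre of its underside. Leave alone
Things that resemble listed ones, but are neither listed nor needed, are in the scene too. What is shaped like the module_1 but pink or purple is not meant.

How it is judged:
On the way, in this order (a step that is already met when the one before it is completed fails the run):
1. a module, gripped by its case and clear of the bench, is tipped lengthwise by more than 20 degrees ((((angle between module_1's own x axis and vertical below 1.2208 rad or angle between module_1's own x axis and vertical above 1.9208 rad) and height (world z) of module_1 above 0.03 m and contact force between the fingers and module_1 above 2 N and z of the grasp point in the frame of module_1 below 0.05 m) or ((angle between module_2's own x axis and vertical below 1.2208 rad or angle between module_2's own x axis and vertical above 1.9208 rad) and height (world z) of module_2 above 0.03 m and contact force between the fingers and module_2 above 2 N and z of the grasp point in the frame of module_2 below 0.05 m))), for 0.2 s.
2. both modules stand level on the bench, let go (height (world z) of each of module_1, module_2 below 0.01 m and angle between each of module_1, module_2's own z axis and vertical below 0.06 rad and contact force between the fingers and module_1 below 0.05 N and contact force between the fingers and module_2 below 0.05 N), for 0.2 s.
At the end, for the whole second after the job is handed in: the module with the loose core lies in the red carrier and the sound one in the green: each centred within 11 mm along and across (all the play there is), its underside within 5 mm of the carrier's inner floor, level within 0.06 rad, at rest and released (horizontal distance between loose_core and red_tray_in below 0.07 m and ((x of module_1 in the frame of red_tray_in between -0.011 and 0.011 m and y of module_1 in the frame of red_tray_in between -0.011 and 0.011 m and z of module_1 in the frame of red_tray_in below 0.005 m and angle between each of module_1, module_2's own z axis and vertical below 0.06 rad and linear speed of each of module_1, module_2 below 0.02 m/s and contact force between the fingers and module_1 below 0.05 N and x of module_2 in the frame of green_tray_in between -0.011 and 0.011 m and y of module_2 in the frame of green_tray_in between -0.011 and 0.011 m and z of module_2 in the frame of green_tray_in below 0.005 m and contact force between the fingers and module_2 below 0.05 N) or (x of module_2 in the frame of red_tray_in between -0.011 and 0.011 m and y of module_2 in the frame of red_tray_in between -0.011 and 0.011 m and z of module_2 in the frame of red_tray_in below 0.005 m and angle between each of module_2, module_1's own z axis and vertical below 0.06 rad and linear speed of each of module_2, module_1 below 0.02 m/s and contact force between the fingers and module_2 below 0.05 N and x of module_1 in the frame of green_tray_in between -0.011 and 0.011 m and y of module_1 in the frame of green_tray_in between -0.011 and 0.011 m and z of module_1 in the frame of green_tray_in below 0.005 m and contact force between the fingers and module_1 below 0.05 N))); the robot touches nothing.
It fails at once if the mouse is moved by more than 30 mm (distance of mouse from where it was at the start of the episode above 0.03 m).
It fails at once if the fan board is moved by more than 30 mm (distance of fan_board from where it was at the start of the episode above 0.03 m).
It fails at once if the multimeter is moved by more than 30 mm (distance of multimeter from where it was at the start of the episode above 0.03 m).
It fails at once if a module is dropped (falls freely at more than 0.6 m/s) (contact force between the fingers and module_1 below 0.05 N and linear speed of module_1 above 0.6 m/s).
It fails at once if a module is dropped (falls freely at more than 0.6 m/s) (contact force between the fingers and module_2 below 0.05 N and linear speed of module_2 above 0.6 m/s).
It also fails if it takes over 72 s, if anything falls off the work surface, if the arm or the gripper's body presses on something with over 40 N, if the wrist force passes 120 N, or if a joint passes its speed limit or range.

## Robot

A 6-joint arm with a two-finger parallel gripper is mounted at the origin on the work surface. World frame = base frame: x ahead of the robot, y to its left, z up, the work surface at z = 0. Lengths are in m, angles in rad, forces in N, time in s.
With the tool pointing down it reaches from about 0.35 to 0.975 m from the base axis. Payload 4.9 kg.
Tool frame: the origin (TCP) lies between the finger pads; the fingertips stand 25 mm ahead of it and the grasp point (between the pads) lies 6 mm ahead of it; z points along the fingers, y is the line along which they close (so a half turn about z gives the same grasp; the last joint's range is limited). The gripper opens to 85 mm and grips with 20 to 120 N. Pads are 22 mm wide; open, the fingers measure 114 mm over their backs; the gripper's body (76 mm by 85 mm) begins 54 mm behind the grasp point. The pads swing forward as they close: fully open they stand 13 mm farther back than shut.
Start: joints at [1.086, 0.053, 1.613, -0, 1.476, -0.119], TCP at [0.224, 0.584, 0.256] pointing down, gripper open.
Joint ranges: [-3.01, 3.01], [-1.01, 2.22], [0.06, 2.58], [-1.02, 4.17], [0.09, 2.62], [-3.14, 3.14]. Speed limits (rad/s): [2.57, 2.57, 3.14, 3.14, 3.14, 3.14].

## Interface

Orientations are given as a unit quaternion [w, x, y, z].
In Python, from plant import manip gives the robot as it stands.
- The arm moves only by the shell command python3 -m inch 'ROWS'. ROWS is JSON, a list of rows, each a list of 3 entries, a list of its own where there are three numbers: the shift along the tool's x, y, z in m, then the turn, a rotation vector about the tool's x, y, z in rad, then the opening, from 0 (shut) to 1 (fully open). A call has 1 to 8 rows; each row shifts and turns the commanded pose from where the row before left it, along the tool's axes as they then stand; what a row does not reach is not made up. A row lasts 1/10 s, in which the tool goes at most 50 mm and 8.59 degrees, less where a joint would pass 70% of its speed; a pose out of reach is approached as far as the arm can. A call with a gripper value outside its range is refused whole. The fingers move at their own pace and stop on an object; the grip force is fixed at half the most. Time passes only in rows, so rows that do not move let the fingers close. It gives the time, the measured TCP pose, the force, the opening and the grip force at its end, in the units of the state.
- manip.state(): the state, without advancing time (a new reading comes with each control period).
- manip.grab_frame(name): name is "side" or "top"; returns (picture, depth): 480x640x3 uint8, red, green, blue; 480x640 float32, m along the optical axis (not along the pixel's ray), 0 where there is no reading.
- manip.camera_params(name): a dict with "camera_matrix" (3x3 intrinsics, pixels), "rvec" (rotation vector, rad) and "tvec" (3), from world to camera coordinates, as OpenCV has them. Camera axes: x right, y down, z forward; pixel columns grow to the right and rows downward; lengths in m; the calibration is good to about 2 mm. A picture is of the moment at which its call begins. camera_params takes no time and is no camera call.
- manip.job_done(): hands the job in; it is judged then, once.
Trained networks look in the newest picture that a camera, given by its name, has taken for a name from the list of things; names that differ only in an ending like _2 or _b are one class to them, and where a whole thing is asked for, a point or a joint stands for the part that bears it (a point fixed in the world has none). Each returns a list of dicts, best first, with "score" (0 to 1); they miss things now and then, are a little off and sometimes report something else, mostly with a low value. They report only what shows in the picture. A call takes as long as a camera call. They do not tell look-alikes from the thing itself.
- manip.look_for(camera, label): "point" ([x, y, z] in m, in world coordinates, good to about 4 mm: the middle of the surface that is visible of it).
The state is a dict: "time": time; "joint_pos": joint angles; "joint_vel": joint speeds; "joint_efforts": joint torques, N m; "tool_pos": TCP position; "tool_rot": TCP orientation; "contact_force": force on the tool from outside, world axes, zero at the start; "ft_torque": the same for the moment, N m; "gripper_width": opening from 0.0 (shut) to 1.0 (fully open); "grasp_force": force on a finger pad.
Only numpy, scipy, OpenCV 4.12 (cv2) and the standard library are available. Lean on these libraries where they do the work, as an engineer would, in place of code of your own. Each camera call takes 0.05 s, during which the arm holds its last target. There are 200 camera calls.

## Working session

There is one attempt and no reset: what is moved stays moved. The work goes in short steps, Python scripts to look and compute and a shell command to move; the robot and the scene stay as the last step left them, time stands still between calls to the robot, and variables do not carry over. Pictures are saved under pics/ and viewed, at most 10 in all, crops included, and the job is handed in when it is done.

```bash
mkdir -p pics; ls; python3 - <<'E'
from plant import manip
import cv2
for c in("top","side"):
    im,d=manip.grab_frame(c); cv2.imwrite(f"pics/{c}0.png",im[:,:,::-1])
    for l in("module_1","red_tray","green_tray","mouse","fan_board","multimeter"):
        print(c,l,[([round(float(v),3) for v in r["point"]],round(r["score"],2)) for r in manip.look_for(c,l)])
print(manip.state())
E
```

```text
pics
top module_1 [([0.523, 0.115, 0.043], 0.97), ([0.562, -0.531, 0.045], 0.9), ([0.536, -0.114, 0.043], 0.83), ([0.306, -0.533, 0.046], 0.62)]
top red_tray [([0.465, -0.278, 0.009], 0.89)]
top green_tray [([0.48, 0.289, 0.006], 0.89)]
top mouse [([0.718, -0.204, 0.035], 0.73), ([0.523, 0.114, 0.042], 0.72), ([0.535, -0.111, 0.044], 0.56)]
top fan_board [([0.732, -0.025, 0.019], 0.95)]
top multimeter [([0.726, 0.228, 0.029], 0.56), ([0.523, 0.118, 0.041], 0.18)]
side module_1 [([0.544, -0.548, 0.039], 0.77), ([0.507, 0.104, 0.043], 0.75), ([0.517, -0.133, 0.045], 0.63), ([0.288, -0.555, 0.038], 0.61)]
side red_tray [([0.716, 0.212, 0.037], 0.71), ([0.464, -0.266, 0.015], 0.56)]
side green_tray [([0.474, 0.295, 0.025], 0.67)]
side mouse [([0.711, -0.224, 0.03], 0.59), ([0.716, 0.21, 0.036], 0.18)]
side fan_board [([0.726, -0.037, 0.024], 0.89)]
side multimeter [([0.715, 0.209, 0.033], 0.8)]
{'time': 0.7, 'joint_pos': array([ 1.08600762e+00,  5.26838140e-02,  1.61286024e+00, -1.67810831e-05,
        1.47598440e+00, -1.19028329e-01]), 'joint_vel': array([ 0.00069861,  0.00026611, -0.00020226, -0.00034081,  0.00016236,
        0.00053628]), 'joint_efforts': array([-3.88897047e-05, -3.93544579e+01, -3.70373690e+01, -8.08168534e-05,
        3.53812302e-04,  8.73111333e-06]), 'tool_pos': array([0.22355761, 0.58365039, 0.2563374 ]), 'tool_rot': array([1.75191801e-05, 1.81861700e-01, 9.83324118e-01, 2.81624909e-05]), 'contact_force': array([ 0.87817027,  0.02942424, -0.79240566]), 'ft_torque': array([-0.0070939 ,  0.01337892, -0.03322636]), 'grasp_force': 0.0, 'gripper_width': 1.0013932167620503}
```

View pics/top0.png

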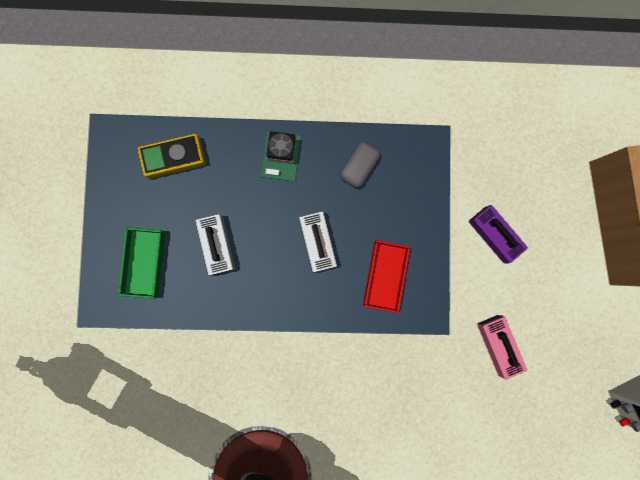

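View pics/side0.png

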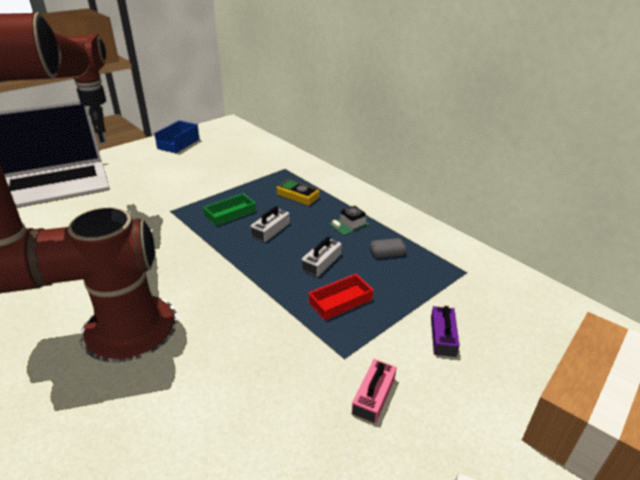

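The top view shows the white modules at pixels (215,244) and (318,241), the green carrier at (142,263) and the red one at (388,276). The purple and pink ones are decoys. The side view agrees. Next I'll measure their exact poses from depth.

```bash
cat > h.py <<'E'
from plant import manip
import numpy as np, cv2
from scipy.spatial.transform import Rotation as R
def world(c):
    im,d=manip.grab_frame(c); p=manip.camera_params(c); K=np.array(p["camera_matrix"])
    v,u=np.mgrid[:480,:640]; d=d.astype(float)
    pc=np.stack([(u-K[0,2])/K[0,0]*d,(v-K[1,2])/K[1,1]*d,d],-1)-np.ravel(p["tvec"])
    W=pc@cv2.Rodrigues(np.array(p["rvec"]))[0]; W[d==0]=9
    return im,W
def rect(P):
    P=P[:,:2].astype(np.float32)
    (c,s,a)=cv2.minAreaRect(P*1000); a=a if s[0]>s[1] else a+90
    a=(a+90)%180-90
    return np.round(np.array(c)/1000,4),np.round(s),round(a,1),len(P)
def near(W,c,r,lo,hi): return (np.hypot(W[...,0]-c[0],W[...,1]-c[1])<r)&(W[...,2]>lo)&(W[...,2]<hi)
E
python3 - <<'E'
from h import *
im,W=world("top")
for n,c in dict(A=(.523,.115),B=(.536,-.114)).items():
    print(n,"case",rect(W[near(W,c,.09,.034,.048)]),"handle",rect(W[near(W,c,.09,.06,.08)]), np.median(W[near(W,c,.09,.06,.08)][:,2]))
for n,c in dict(red=(.465,-.278),green=(.48,.289)).items():
    m=near(W,c,.11,.022,.045);print(n,"rim",rect(W[m]),"floor",rect(W[near(W,c,.11,.003,.01)&(im.max(2)>90)]),"maxz",W[m][:,2].max())
for n,c in dict(mouse=(.718,-.204),fan=(.73,-.025),meter=(.726,.228)).items(): print(n,rect(W[near(W,c,.1,.01,.06)]))
print(R.from_quat(manip.state()["tool_rot"],scalar_first=True).as_matrix().round(3))
E
```

```text
A case (array([0.5248, 0.1195]), array([132.,  57.]), 15.7, 1242) handle (array([0.5248, 0.1192]), array([76., 13.]), 15.5, 214) 0.07156617737709167
B case (array([ 0.5377, -0.1147]), array([132.,  56.]), 15.6, 1223) handle (array([ 0.5375, -0.1145]), array([76., 12.]), 15.8, 188) 0.07166800221211651
red rim (array([ 0.4629, -0.2749]), array([ 81., 154.]), -9.4, 559) floor (array([ 0.4644, -0.2458]), array([152., 199.]), -9.7, 1792) maxz 0.04281108104264855
green rim (array([0.4798, 0.2847]), array([ 82., 154.]), -3.4, 721) floor (array([0.4802, 0.2892]), array([217., 218.]), -80.8, 2081) maxz 0.043034066553950104
mouse (array([ 0.7221, -0.2094]), array([ 60., 106.]), -30.4, 1099)
fan (array([ 0.7365, -0.0185]), array([ 69., 102.]), -9.1, 867)
meter (array([0.7284, 0.2288]), array([ 73., 141.]), -74.3, 2055)
[[-0.934  0.358  0.   ]
 [ 0.358  0.934  0.   ]
 [-0.     0.    -1.   ]]
```

Both modules and both carriers match their stated sizes. Module A is at (0.525, 0.1195), yaw 15.6°. B is at (0.5376, -0.1146), yaw 15.7°. I'll move over A first.

```bash
python3 -m inch '[[[-0.0373,-0.0271,0],[0,0,0],1],[[-0.0373,-0.0271,0],[0,0,0],1],[[-0.0373,-0.0271,0],[0,0,0],1],[[-0.0373,-0.0271,0],[0,0,0],1],[[-0.0373,-0.0271,0],[0,0,0],1],[[-0.0373,-0.0271,0],[0,0,0],1],[[-0.0373,-0.0271,0],[0,0,0],1],[[-0.0373,-0.0271,0],[0,0,0],1]]'
python3 -m inch '[[[-0.0373,-0.0271,0],[0,0,0],1],[[-0.0373,-0.0271,0],[0,0,0],1],[[-0.0373,-0.0271,0],[0,0,0],1],[[-0.0373,-0.0271,0],[0,0,0],1],[[0,0,0],[0,0,-0.128],1],[[0,0,0],[0,0,-0.128],1],[[0,0,0],[0,0,-0.128],1],[[0,0,0],[0,0,-0.128],1]]'
python3 -m inch '[[[0,0,0],[0,0,-0.128],1],[[0,0,0],[0,0,0],1],[[0,0,0],[0,0,0],1]]'
cat >> h.py <<'E'
def to(xy,yaw,z):
    """print tool-frame shift to world point and turn about tool z so tool y = module y (mod 180)"""
    s=manip.state(); M=R.from_quat(s["tool_rot"],scalar_first=True).as_matrix()
    sh=M.T@(np.array([*xy,z])-s["tool_pos"])
    ya=np.degrees(np.arctan2(M[1,1],M[0,1])); t=(yaw+90-ya+90)%180-90
    print("t",round(s["time"],2),"pos",s["tool_pos"].round(4),"zaxis",M[:,2].round(3),"shift",sh.round(4),"turn_z",round(-np.radians(t),4),"q",s["joint_pos"].round(2))
    print("F",s["contact_force"].round(2),"T",s["ft_torque"].round(3),"grip",s["grasp_force"],s["gripper_width"])
E
python3 -c "
from h import *
to((.525,.1195),15.6,.036)"
```

```text
time: 1.55
tool_pos: [0.4254, 0.2728, 0.2566]
tool_rot: [0.0, 0.182, 0.983, 0.0]
contact_force: [1.0, 0.2, -0.3]
gripper_width: 1.001
grasp_force: 0.0
time: 2.35
tool_pos: [0.5253, 0.1196, 0.2563]
tool_rot: [0.0, -0.075, 0.997, 0.0]
contact_force: [0.4, 0.3, 1.2]
gripper_width: 1.001
grasp_force: 0.0
time: 2.65
tool_pos: [0.5252, 0.1198, 0.2564]
tool_rot: [0.0, -0.135, 0.991, -0.0]
contact_force: [-1.1, -0.5, -0.4]
gripper_width: 0.998
grasp_force: 0.0
t 2.65 pos [0.5252 0.1198 0.2564] zaxis [ 0.  0. -1.] shift [ 0.0003 -0.0003  0.2204] turn_z -0.0007 q [ 0.09 -0.15  1.81 -0.    1.48 -1.76]
F [-1.15 -0.49 -0.38] T [-0.005  0.025  0.005] grip 0.0 0.9980457233663358
```

```bash
python3 -m inch '[[[0,0,0.045],[0,0,0],1],[[0,0,0.045],[0,0,0],1],[[0,0,0.04],[0,0,0],1],[[0,0,0.03],[0,0,0],1],[[0,0,0.02],[0,0,0],1],[[0,0,0.02],[0,0,0],1],[[0,0,0.01],[0,0,0],1],[[0,0,0.01],[0,0,0],1]]'
python3 -m inch '[[[0,0,0],[0,0,0],1],[[0,0,0],[0,0,0],0],[[0,0,0],[0,0,0],0],[[0,0,0],[0,0,0],0],[[0,0,0],[0,0,0],0],[[0,0,0],[0,0,0],0],[[0,0,0],[0,0,0],0],[[0,0,0],[0,0,0],0]]'
python3 -m inch '[[[0,0,0],[0,0,0],0],[[0,0,0],[0,0,0],0],[[0,0,0],[0,0,0],0]]'
```

```text
time: 3.45
tool_pos: [0.5253, 0.1199, 0.0359]
tool_rot: [0.0, -0.136, 0.991, -0.0]
contact_force: [-0.0, 0.6, -0.5]
gripper_width: 1.0
grasp_force: 0.0
time: 4.25
tool_pos: [0.5269, 0.1196, 0.0382]
tool_rot: [0.002, -0.137, 0.991, -0.001]
contact_force: [-0.2, -2.2, 6.1]
gripper_width: 0.644
grasp_force: 67.8
time: 4.55
tool_pos: [0.5269, 0.1196, 0.0382]
tool_rot: [0.002, -0.137, 0.991, -0.001]
contact_force: [0.3, -3.0, 7.1]
gripper_width: 0.645
grasp_force: 67.8
```

```bash
python3 -m inch '[[[0,0,-0.01],[0,0,0],0],[[0,0,-0.02],[0,0,0],0],[[0,0,-0.02],[0,0,0],0],[[0,0,-0.02],[0,0,0],0],[[0,0,-0.02],[0,0,0],0],[[0,0,-0.02],[0,0,0],0],[[0,0,-0.01],[0,0,0],0],[[0,0,0],[0,0,0],0]]'
python3 -m inch '[[[0,0,0],[0,0,0],0],[[0,0,0],[0,0,0],0],[[0,0,0],[0,0,0],0],[[0,0,0],[0,0,0],0]]'
cat > ft.py <<'E'
from h import *
s=manip.state(); M=R.from_quat(s["tool_rot"],scalar_first=True).as_matrix()
print("t",round(s["time"],2),"pos",s["tool_pos"].round(4),"F",s["contact_force"].round(2),"Ttool",(M.T@s["ft_torque"]).round(3),"T",s["ft_torque"].round(3),"grip",round(s["grasp_force"],1),round(s["gripper_width"],3),"tilt",np.degrees(np.arcsin(M[2,0])).round(1))
E
python3 ft.py; python3 -m inch '[[[0,0,0],[0,0,0],0]]' >/dev/null;python3 ft.py
```

```text
time: 5.35
tool_pos: [0.5254, 0.1201, 0.1572]
tool_rot: [0.001, -0.137, 0.991, 0.0]
contact_force: [0.7, 0.1, -5.5]
gripper_width: 0.64
grasp_force: 66.7
time: 5.75
tool_pos: [0.5247, 0.1198, 0.1553]
tool_rot: [-0.001, -0.137, 0.991, 0.0]
contact_force: [-1.0, 0.3, -6.2]
gripper_width: 0.648
grasp_force: 66.7
t 5.75 pos [0.5247 0.1198 0.1553] F [-1.    0.3  -6.23] Ttool [-0.004  0.021  0.02 ] T [-0.002  0.021 -0.02 ] grip 66.7 0.648 tilt 0.1
t 5.85 pos [0.525  0.1198 0.1558] F [ 0.47 -1.13 -6.44] Ttool [-0.052 -0.027  0.02 ] T [ 0.057 -0.012 -0.02 ] grip 66.7 0.641 tilt 0.0
```

```bash
python3 -m inch '[[[0,0,0],[0,0.075,0],0],[[0,0,0],[0,0.075,0],0],[[0,0,0],[0,0.075,0],0],[[0,0,0],[0,0.075,0],0],[[0,0,0],[0,0.075,0],0],[[0,0,0],[0,0.075,0],0],[[0,0,0],[0,0.075,0],0],[[0,0,0],[0,0,0],0]]' >/dev/null
python3 -m inch '[[[0,0,0],[0,0,0],0],[[0,0,0],[0,0,0],0],[[0,0,0],[0,0,0],0],[[0,0,0],[0,0,0],0],[[0,0,0],[0,0,0],0],[[0,0,0],[0,0,0],0],[[0,0,0],[0,0,0],0],[[0,0,0],[0,0,0],0]]' >/dev/null
python3 ft.py; python3 -m inch '[[[0,0,0],[0,0,0],0]]' >/dev/null;python3 ft.py; python3 -m inch '[[[0,0,0],[0,0,0],0]]' >/dev/null;python3 ft.py
python3 -m inch '[[[0,0,0],[0,-0.075,0],0],[[0,0,0],[0,-0.075,0],0],[[0,0,0],[0,-0.075,0],0],[[0,0,0],[0,-0.075,0],0],[[0,0,0],[0,-0.075,0],0],[[0,0,0],[0,-0.075,0],0],[[0,0,0],[0,-0.075,0],0],[[0,0,0],[0,0,0],0]]' >/dev/null
python3 -m inch '[[[0,0,0],[0,0,0],0],[[0,0,0],[0,0,0],0],[[0,0,0],[0,0,0],0],[[0,0,0],[0,0,0],0]]' >/dev/null
python3 ft.py; python3 -m inch '[[[0,0,0],[0,0,0],0]]' >/dev/null;python3 ft.py; python3 -m inch '[[[0,0,0],[0,0,0],0]]' >/dev/null;python3 ft.py
```

```text
t 7.45 pos [0.5252 0.1198 0.1563] F [-0.08  0.31 -6.85] Ttool [ 0.073 -0.656 -0.053] T [ 0.142 -0.641  0.083] grip 66.7 0.641 tilt 30.1
t 7.55 pos [0.5252 0.1199 0.1563] F [ 0.45 -0.37 -5.9 ] Ttool [-0.014 -0.666  0.052] T [ 0.168 -0.645 -0.052] grip 66.7 0.643 tilt 30.1
t 7.65 pos [0.5252 0.1198 0.1563] F [ 0.06  0.55 -6.44] Ttool [-0.012 -0.655  0.027] T [ 0.174 -0.631 -0.029] grip 66.7 0.645 tilt 30.1
t 8.85 pos [0.5255 0.1199 0.1562] F [ 0.84 -0.25 -5.17] Ttool [ 0.062  0.05  -0.027] T [-0.073  0.031  0.027] grip 66.5 0.646 tilt 0.1
t 8.95 pos [0.5254 0.1199 0.1562] F [ 0.16 -0.36 -6.06] Ttool [-0.023  0.101 -0.056] T [-0.005  0.104  0.056] grip 66.5 0.645 tilt 0.0
t 9.05 pos [0.5253 0.1199 0.1562] F [-0.21 -0.05 -5.59] Ttool [ 0.019  0.064 -0.008] T [-0.036  0.056  0.008] grip 66.5 0.641 tilt 0.0
```

```bash
python3 -m inch '[[[0,0,0],[0,-0.075,0],0],[[0,0,0],[0,-0.075,0],0],[[0,0,0],[0,-0.075,0],0],[[0,0,0],[0,-0.075,0],0],[[0,0,0],[0,-0.075,0],0],[[0,0,0],[0,-0.075,0],0],[[0,0,0],[0,-0.075,0],0],[[0,0,0],[0,0,0],0]]' >/dev/null
python3 -m inch '[[[0,0,0],[0,0,0],0],[[0,0,0],[0,0,0],0],[[0,0,0],[0,0,0],0],[[0,0,0],[0,0,0],0],[[0,0,0],[0,0,0],0],[[0,0,0],[0,0,0],0],[[0,0,0],[0,0,0],0],[[0,0,0],[0,0,0],0]]' >/dev/null
python3 ft.py; python3 -m inch '[[[0,0,0],[0,0,0],0]]' >/dev/null;python3 ft.py; python3 -m inch '[[[0,0,0],[0,0,0],0]]' >/dev/null;python3 ft.py
python3 -m inch '[[[0,0,0],[0,0.075,0],0],[[0,0,0],[0,0.075,0],0],[[0,0,0],[0,0.075,0],0],[[0,0,0],[0,0.075,0],0],[[0,0,0],[0,0.075,0],0],[[0,0,0],[0,0.075,0],0],[[0,0,0],[0,0.075,0],0],[[0,0,0],[0,0,0],0]]' >/dev/null
python3 -m inch '[[[0,0,0],[0,0,0],0],[[0,0,0],[0,0,0],0],[[0,0,0],[0,0,0],0],[[0,0,0],[0,0,0],0]]' >/dev/null
python3 ft.py; python3 -m inch '[[[0,0,0],[0,0,0],0]]' >/dev/null;python3 ft.py; python3 -m inch '[[[0,0,0],[0,0,0],0]]' >/dev/null;python3 ft.py
python3 - <<'E'
from h import *
im,_=world("side"); cv2.imwrite("pics/s1.png",cv2.resize(im[120:320,180:400,::-1],None,fx=2.5,fy=2.5))
E
```

```text
t 10.65 pos [0.5252 0.1199 0.1563] F [ 0.14  0.12 -6.38] Ttool [-0.027  0.632  0.033] T [-0.133  0.62  -0.015] grip 66.7 0.646 tilt -30.1
t 10.75 pos [0.5252 0.1198 0.1563] F [-0.97  0.27 -5.58] Ttool [-0.017  0.62   0.054] T [-0.128  0.608 -0.039] grip 66.7 0.637 tilt -30.1
t 10.85 pos [0.5252 0.1198 0.1563] F [ 0.45 -0.25 -5.77] Ttool [-0.019  0.699 -0.003] T [-0.175  0.677  0.012] grip 66.7 0.643 tilt -30.1
t 12.05 pos [0.5249 0.1198 0.1564] F [-0.03  0.28 -6.4 ] Ttool [-0.042 -0.102  0.061] T [ 0.068 -0.087 -0.061] grip 66.6 0.644 tilt -0.0
t 12.15 pos [0.5251 0.1198 0.1564] F [ 0.28  0.42 -5.74] Ttool [ 0.001 -0.093 -0.004] T [ 0.024 -0.09   0.004] grip 66.6 0.643 tilt -0.0
t 12.25 pos [0.5252 0.1198 0.1564] F [ 0.   -0.33 -5.35] Ttool [ 0.038 -0.047  0.002] T [-0.024 -0.056 -0.002] grip 66.6 0.643 tilt -0.0
```

View pics/s1.png

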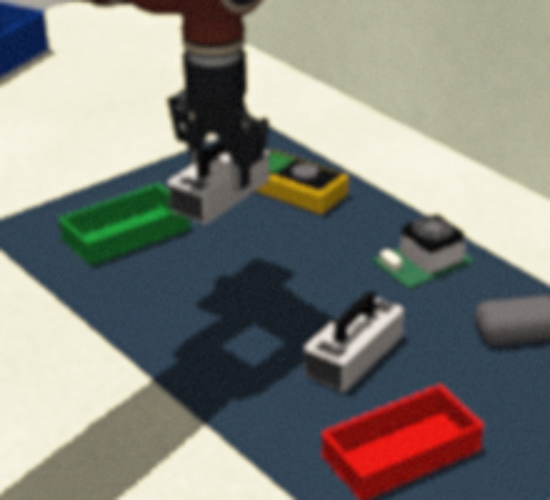

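The picture shows the gripped module level near pixel (215,185), with the others untouched. The level torque about tool y went from +0.07 to −0.08 N·m between tips. That 0.15 N·m shift means A is loose and goes in red, so B goes in green. Setting A down.

```bash
python3 -m inch '[[[0,0,0.03],[0,0,0],0],[[0,0,0.03],[0,0,0],0],[[0,0,0.025],[0,0,0],0],[[0,0,0.015],[0,0,0],0],[[0,0,0.008],[0,0,0],0],[[0,0,0.005],[0,0,0],0],[[0,0,0.003],[0,0,0],0],[[0,0,0.001],[0,0,0],0]]'
python3 -m inch '[[[0,0,0.001],[0,0,0],0],[[0,0,0],[0,0,0],0],[[0,0,0],[0,0,0],0]]'
```

```text
time: 13.1
tool_pos: [0.5261, 0.1199, 0.0402]
tool_rot: [0.001, -0.137, 0.991, -0.0]
contact_force: [-0.4, -0.6, -5.6]
gripper_width: 0.643
grasp_force: 66.4
time: 13.4
tool_pos: [0.5256, 0.1199, 0.0388]
tool_rot: [0.0, -0.137, 0.991, -0.0]
contact_force: [-0.7, 0.4, -5.6]
gripper_width: 0.643
grasp_force: 66.4
```

```bash
python3 -m inch '[[[0,0,0.001],[0,0,0],0],[[0,0,0.0005],[0,0,0],0],[[0,0,0],[0,0,0],0]]'
```

```text
time: 13.7
tool_pos: [0.5256, 0.1199, 0.0382]
tool_rot: [0.0, -0.137, 0.991, -0.0]
contact_force: [-5.4, -1.2, 3.9]
gripper_width: 0.644
grasp_force: 67.9
```

Touching the bench: release, wait, then rise.

```bash
python3 -m inch '[[[0,0,0],[0,0,0],0.8],[[0,0,0],[0,0,0],1],[[0,0,0],[0,0,0],1],[[0,0,0],[0,0,0],1],[[0,0,0],[0,0,0],1],[[0,0,0],[0,0,0],1],[[0,0,0],[0,0,0],1],[[0,0,0],[0,0,0],1]]'
python3 -m inch '[[[0,0,-0.01],[0,0,0],1],[[0,0,-0.02],[0,0,0],1],[[0,0,-0.03],[0,0,0],1],[[0,0,-0.03],[0,0,0],1],[[0,0,-0.03],[0,0,0],1],[[0,0,0],[0,0,0],1]]'
python3 - <<'E'
from h import *
im,W=world("top")
for n,c in dict(A=(.525,.12),B=(.5376,-.1146)).items():
    print(n,"case",rect(W[near(W,c,.09,.034,.048)]),"handle",rect(W[near(W,c,.09,.06,.08)]))
to((.525,.12),15.6,.06)
E
```

```text
time: 14.5
tool_pos: [0.5252, 0.1198, 0.0367]
tool_rot: [-0.0, -0.137, 0.991, -0.0]
contact_force: [-0.4, 0.5, -1.0]
gripper_width: 1.0
grasp_force: 0.0
time: 15.1
tool_pos: [0.5285, 0.1202, 0.1633]
tool_rot: [0.005, -0.137, 0.991, -0.0]
contact_force: [-0.1, -0.3, 0.5]
gripper_width: 0.999
grasp_force: 0.0
A case (array([0.5237, 0.1213]), array([132.,  57.]), 15.8, 746) handle (array([0.5108, 0.1176]), array([49., 12.]), 15.8, 120)
B case (array([ 0.5378, -0.1146]), array([132.,  56.]), 15.6, 1222) handle (array([ 0.5375, -0.1146]), array([76., 12.]), 15.4, 186)
t 15.15 pos [0.5272 0.12   0.1606] zaxis [ 0.007  0.001 -1.   ] shift [0.0027 0.0007 0.1006] turn_z 0.002 q [ 0.09 -0.07  1.9  -0.    1.31 -1.76]
F [-0.86  0.11 -1.11] T [ 0.    -0.009  0.053] grip 0.0 0.9975612386908278
```

```bash
python3 -m inch '[[[0,0,0.03],[0,0,0],1],[[0,0,0.03],[0,0,0],1],[[0,0,0.024],[0,0,0],1],[[0,0,0],[0,0,0],0],[[0,0,0],[0,0,0],0],[[0,0,0],[0,0,0],0],[[0,0,0],[0,0,0],0],[[0,0,0],[0,0,0],0]]'
python3 -m inch '[[[0,0,0],[0,0,0],0],[[0,0,0],[0,0,0],0],[[0,0,0],[0,0,0],0],[[0,0,0],[0,0,0],0],[[0,0,0],[0,0,0],0],[[0,0,0],[0,0,0],0],[[0,0,0],[0,0,0],0]]'
python3 ft.py
```

```text
time: 15.95
tool_pos: [0.5261, 0.12, 0.0742]
tool_rot: [0.001, -0.137, 0.991, -0.0]
contact_force: [-0.0, -0.9, -0.1]
gripper_width: 0.146
grasp_force: 0.1
time: 16.65
tool_pos: [0.5262, 0.1201, 0.0743]
tool_rot: [0.001, -0.137, 0.991, 0.0]
contact_force: [-0.3, 0.7, 5.7]
gripper_width: 0.126
grasp_force: 60.6
t 16.65 pos [0.5262 0.1201 0.0743] F [-0.34  0.69  5.67] Ttool [-0.211  0.133 -0.002] T [0.167 0.185 0.002] grip 60.6 0.126 tilt -0.1
```

```bash
python3 -m inch '[[[0,0,-0.008],[0,0,0],0],[[0,0,-0.018],[0,0,0],0],[[0,0,-0.024],[0,0,0],0],[[0,0,-0.024],[0,0,0],0],[[0,0,-0.024],[0,0,0],0],[[0,0,-0.018],[0,0,0],0],[[0,0,-0.008],[0,0,0],0],[[0,0,0],[0,0,0],0]]'
python3 -m inch '[[[0,0,0],[0,0,0.06],0],[[0,0,0],[0,0,0.08],0],[[0,0,0],[0,0,0.08],0],[[0,0,0],[0,0,0.08],0],[[0,0,0],[0,0,0.08],0],[[0,0,0],[0,0,0.056],0],[[0,0,0],[0,0,0],0],[[0,0,0],[0,0,0],0]]'
python3 ft.py
python3 - <<'E'
from h import *
to((.4629,-.2749),-9.4,.0795)
im,W=world("top"); print(rect(W[near(W,(.525,.12),.09,.155,.172)]),W[near(W,(.525,.12),.09,.13,.172)][:,2].max())
im,W=world("side"); cv2.imwrite("pics/s2.png",cv2.resize(im[120:320,180:400,::-1],None,fx=2.5,fy=2.5))
E
```

```text
time: 17.45
tool_pos: [0.5252, 0.1198, 0.197]
tool_rot: [0.0, -0.137, 0.991, -0.0]
contact_force: [0.5, -0.5, -5.9]
gripper_width: 0.127
grasp_force: 59.1
time: 18.25
tool_pos: [0.5243, 0.1197, 0.195]
tool_rot: [-0.001, 0.08, 0.997, -0.0]
contact_force: [0.1, -0.0, -5.8]
gripper_width: 0.124
grasp_force: 59.0
t 18.25 pos [0.5243 0.1197 0.195 ] F [ 0.1  -0.01 -5.81] Ttool [ 0.006 -0.073  0.018] T [-0.017 -0.072 -0.018] grip 59.0 0.124 tilt 0.2
t 18.25 pos [0.5243 0.1197 0.195 ] zaxis [-0.003 -0.    -1.   ] shift [-0.0028 -0.3993  0.1158] turn_z 0.0034 q [ 0.09 -0.11  1.88 -0.    1.38 -1.32]
F [ 0.1  -0.01 -5.81] T [-0.017 -0.072 -0.018] grip 58.98010790348053 0.12405436665317675
(array([0.5227, 0.1016]), array([135.,  42.]), 3.7, 688) 0.171016134675856
```

View pics/s2.png

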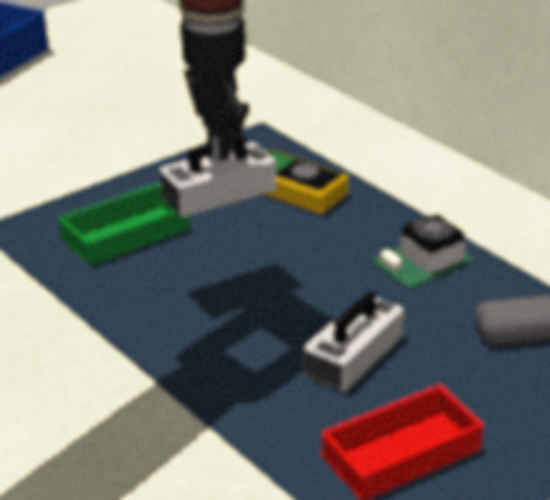

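The carried module hangs level near pixel (218,180). Carrying it to the red carrier.

```bash
python3 -m inch '[[[0,-0.02,0],[0,0,0],0],[[0,-0.035,0],[0,0,0],0],[[0,-0.045,0],[0,0,0],0],[[0,-0.045,0],[0,0,0],0],[[0,-0.045,0],[0,0,0],0],[[0,-0.045,0],[0,0,0],0],[[0,-0.045,0],[0,0,0],0],[[0,-0.045,0],[0,0,0],0]]'
python3 -m inch '[[[-0.0025,-0.04,0],[0,0,0.003],0],[[0,-0.024,0],[0,0,0],0],[[0,-0.01,0],[0,0,0],0],[[0,0,0],[0,0,0],0],[[0,0,0],[0,0,0],0],[[0,0,0],[0,0,0],0]]'
python3 - <<'E'
from h import *
to((.4629,-.2749),-9.4,.0795)
im,W=world("top")
for lo,hi in((.145,.175),(.176,.2)): print(rect(W[near(W,(.463,-.275),.09,lo,hi)]))
cv2.imwrite("pics/t3.png",cv2.resize(im[200:350,310:470,::-1],None,fx=3.5,fy=3.5))
E
```

```text
time: 19.15
tool_pos: [0.4722, -0.2026, 0.1969]
tool_rot: [0.0, 0.081, 0.997, -0.0]
contact_force: [1.9, -0.0, -5.9]
gripper_width: 0.123
grasp_force: 59.1
time: 19.75
tool_pos: [0.4635, -0.273, 0.1966]
tool_rot: [-0.0, 0.081, 0.997, 0.0]
contact_force: [0.1, 0.5, -5.9]
gripper_width: 0.127
grasp_force: 59.2
t 19.75 pos [ 0.4635 -0.273   0.1966] zaxis [-0.     0.001 -1.   ] shift [ 0.0003 -0.002   0.1171] turn_z 0.0009 q [-0.67 -0.11  1.87  0.    1.38 -2.08]
F [ 0.14  0.52 -5.93] T [ 0.026 -0.098 -0.074] grip 59.21947360038757 0.1273571991148293
(array([ 0.4618, -0.2699]), array([ 50., 135.]), -3.3, 449)
(array([ 0.4298, -0.2644]), array([10., 10.]), 6.1, 31)
```

View pics/t3.png

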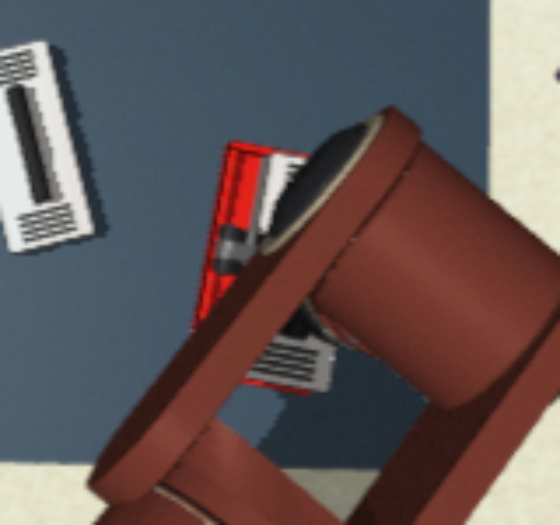

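The arm hides much of the view around pixel (330,230), but the module is over the red carrier and parallel to it. I'll rely on the kinematics and lower it.

```bash
python3 -m inch '[[[0.0003,-0.002,0.015],[0,0,0],0],[[0,0,0.025],[0,0,0],0],[[0,0,0.025],[0,0,0],0],[[0,0,0.02],[0,0,0],0],[[0,0,0.012],[0,0,0],0],[[0,0,0.008],[0,0,0],0],[[0,0,0.005],[0,0,0],0],[[0,0,0.002],[0,0,0],0]]'
python3 -m inch '[[[0,0,0.001],[0,0,0],0],[[0,0,0.001],[0,0,0],0],[[0,0,0],[0,0,0],0],[[0,0,0],[0,0,0],0]]'
python3 ft.py
```

```text
time: 20.6
tool_pos: [0.463, -0.2764, 0.085]
tool_rot: [0.0, 0.082, 0.997, -0.0]
contact_force: [-0.9, 0.4, -5.4]
gripper_width: 0.128
grasp_force: 59.2
time: 21.0
tool_pos: [0.4629, -0.2765, 0.0833]
tool_rot: [0.0, 0.082, 0.997, -0.0]
contact_force: [-0.0, -0.1, -6.1]
gripper_width: 0.126
grasp_force: 59.2
t 21.0 pos [ 0.4629 -0.2765  0.0833] F [-0.   -0.13 -6.05] Ttool [-0.012 -0.056 -0.028] T [ 0.003 -0.057  0.028] grip 59.2 0.126 tilt -0.0
```

```bash
python3 -m inch '[[[0,0.0015,0.001],[0,0,0],0],[[0,0,0.001],[0,0,0],0],[[0,0,0.001],[0,0,0],0],[[0,0,0.0005],[0,0,0],0],[[0,0,0],[0,0,0],0],[[0,0,0],[0,0,0],0]]'
python3 -m inch '[[[0,0,0.001],[0,0,0],0],[[0,0,0],[0,0,0],0],[[0,0,0],[0,0,0],0]]'
```

```text
time: 21.6
tool_pos: [0.4629, -0.2747, 0.0794]
tool_rot: [-0.0, 0.082, 0.997, 0.0]
contact_force: [-1.0, 1.9, -4.0]
gripper_width: 0.123
grasp_force: 59.5
time: 21.9
tool_pos: [0.463, -0.2747, 0.0794]
tool_rot: [-0.0, 0.082, 0.997, 0.0]
contact_force: [-3.9, 2.8, 3.3]
gripper_width: 0.124
grasp_force: 60.4
```

Floor contact at the height I expected (0.0794). Release and rise.

```bash
python3 -m inch '[[[0,0,0],[0,0,0],0.4],[[0,0,0],[0,0,0],0.8],[[0,0,0],[0,0,0],1],[[0,0,0],[0,0,0],1],[[0,0,0],[0,0,0],1],[[0,0,0],[0,0,0],1],[[0,0,0],[0,0,0],1],[[0,0,0],[0,0,0],1]]'
python3 -m inch '[[[0,0,-0.01],[0,0,0],1],[[0,0,-0.02],[0,0,0],1],[[0,0,-0.03],[0,0,0],1],[[0,0,-0.03],[0,0,0],1],[[0,0,-0.01],[0,0,0],1],[[0,0,0],[0,0,0],1],[[0,0,0],[0,0,0],1]]'
python3 -c "
from h import *
to((.5376,-.1146),15.7,.073)"
```

```text
time: 22.7
tool_pos: [0.4629, -0.2748, 0.0783]
tool_rot: [-0.0, 0.082, 0.997, 0.0]
contact_force: [0.0, -0.6, -0.5]
gripper_width: 0.998
grasp_force: 0.0
time: 23.4
tool_pos: [0.4624, -0.2744, 0.1772]
tool_rot: [-0.001, 0.082, 0.997, 0.0]
contact_force: [0.1, -0.3, 0.2]
gripper_width: 1.0
grasp_force: 0.0
t 23.4 pos [ 0.4624 -0.2744  0.1772] zaxis [-0.001  0.001 -1.   ] shift [-0.048   0.1699  0.1043] turn_z -0.4388 q [-0.67 -0.09  1.89  0.    1.34 -2.08]
F [ 0.06 -0.3   0.18] T [ 0.01   0.019 -0.044] grip 0.0 0.9997685047630454
```

```bash
python3 -m inch '[[[-0.012,0.0425,0],[0,0,0],1],[[-0.012,0.0425,0],[0,0,0],1],[[-0.012,0.0425,0],[0,0,0],1],[[-0.012,0.0425,0],[0,0,0],1],[[0,0,0],[0,0,-0.11],1],[[0,0,0],[0,0,-0.11],1],[[0,0,0],[0,0,-0.11],1],[[0,0,0],[0,0,-0.109],1]]'
python3 -m inch '[[[0,0,0],[0,0,0],1],[[0,0,0],[0,0,0],1],[[0,0,0],[0,0,0],1]]'
python3 - <<'E'
from h import *
to((.5376,-.1146),15.7,.073)
im,W=world("top")
print(rect(W[near(W,(.463,-.275),.09,.04,.055)]),rect(W[near(W,(.463,-.275),.09,.065,.085)]),rect(W[near(W,(.463,-.275),.11,.022,.04)]))
cv2.imwrite("pics/t4.png",cv2.resize(im[200:350,310:470,::-1],None,fx=3.5,fy=3.5))
E
```

```text
time: 24.2
tool_pos: [0.5369, -0.1142, 0.1755]
tool_rot: [-0.002, -0.139, 0.99, 0.001]
contact_force: [-0.2, 0.4, -0.2]
gripper_width: 0.997
grasp_force: 0.0
time: 24.5
tool_pos: [0.5377, -0.1149, 0.1773]
tool_rot: [-0.001, -0.136, 0.991, 0.0]
contact_force: [0.7, 0.3, -0.8]
gripper_width: 1.001
grasp_force: 0.0
t 24.5 pos [ 0.5377 -0.1149  0.1773] zaxis [-0.002  0.001 -1.   ] shift [-1.000e-04  2.000e-04  1.043e-01] turn_z -0.0015 q [-0.35 -0.06  1.86  0.    1.34 -2.19]
F [ 0.66  0.32 -0.8 ] T [-0.017  0.062 -0.043] grip 0.0 1.0009973481885421
(array([ 0.4587, -0.2746]), array([ 75., 136.]), -7.9, 1232) (array([ 0.4607, -0.2723]), array([12., 75.]), -9.6, 207) (array([ 0.4628, -0.2748]), array([ 81., 154.]), -9.3, 619)
```

View pics/t4.png

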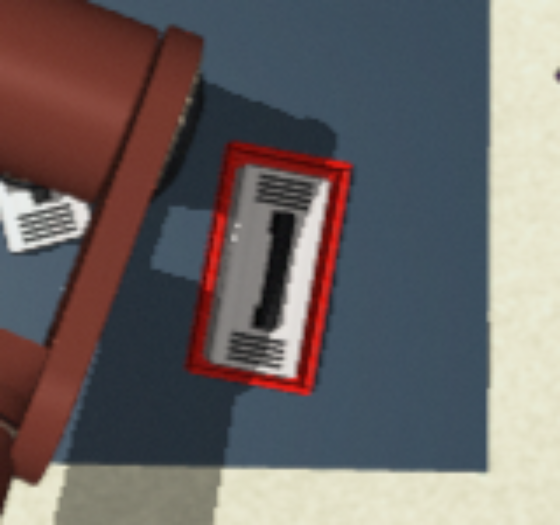

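A lies in the red carrier at pixel (270,268), about 3 mm off centre. Now grip B's handle and lift.

```bash
python3 -m inch '[[[0,0,0.035],[0,0,0],1],[[0,0,0.035],[0,0,0],1],[[0,0,0.024],[0,0,0],1],[[0,0,0.01],[0,0,0],1],[[0,0,0],[0,0,0],1],[[0,0,0],[0,0,0],0],[[0,0,0],[0,0,0],0],[[0,0,0],[0,0,0],0]]'
python3 -m inch '[[[0,0,0],[0,0,0],0],[[0,0,0],[0,0,0],0],[[0,0,0],[0,0,0],0],[[0,0,0],[0,0,0],0],[[0,0,0],[0,0,0],0],[[0,0,0],[0,0,0],0],[[0,0,0],[0,0,0],0],[[0,0,0],[0,0,0],0]]'
python3 -m inch '[[[0,0,0],[0,0,0],0],[[0,0,0],[0,0,0],0]]'
```

```text
time: 25.35
tool_pos: [0.5393, -0.1153, 0.0761]
tool_rot: [0.001, -0.137, 0.991, -0.001]
contact_force: [-0.1, -0.0, 0.2]
gripper_width: 0.51
grasp_force: 0.0
time: 26.15
tool_pos: [0.5386, -0.1153, 0.0749]
tool_rot: [0.0, -0.137, 0.991, -0.0]
contact_force: [0.2, -1.8, 3.9]
gripper_width: 0.123
grasp_force: 62.5
time: 26.35
tool_pos: [0.5386, -0.1153, 0.0749]
tool_rot: [0.0, -0.137, 0.991, -0.0]
contact_force: [0.7, -2.6, 5.7]
gripper_width: 0.13
grasp_force: 62.6
```

```bash
python3 -m inch '[[[0,0,-0.008],[0,0,0],0],[[0,0,-0.018],[0,0,0],0],[[0,0,-0.024],[0,0,0],0],[[0,0,-0.024],[0,0,0],0],[[0,0,-0.024],[0,0,0],0],[[0,0,-0.018],[0,0,0],0],[[0,0,-0.008],[0,0,0],0],[[0,0,0],[0,0,0],0]]'
python3 -m inch '[[[0,0,0],[0,0,0.06],0],[[0,0,0],[0,0,0.08],0],[[0,0,0],[0,0,0.08],0],[[0,0,0],[0,0,0.073],0],[[0,0,0],[0,0,0.04],0],[[0,0,0],[0,0,0],0],[[0,0,0],[0,0,0],0],[[0,0,0],[0,0,0],0]]'
python3 ft.py; python3 -c "
from h import *
to((.4798,.2847),-3.4,.080)"
```

```text
time: 27.15
tool_pos: [0.5378, -0.1146, 0.198]
tool_rot: [-0.0, -0.137, 0.991, 0.0]
contact_force: [0.1, -0.2, -5.4]
gripper_width: 0.123
grasp_force: 61.2
time: 27.95
tool_pos: [0.5377, -0.1147, 0.1972]
tool_rot: [-0.001, 0.029, 1.0, 0.0]
contact_force: [-0.0, 0.4, -5.1]
gripper_width: 0.124
grasp_force: 61.1
t 27.95 pos [ 0.5377 -0.1147  0.1972] F [-0.04  0.38 -5.15] Ttool [ 0.055  0.005 -0.021] T [-0.055  0.008  0.021] grip 61.1 0.124 tilt 0.1
t 27.95 pos [ 0.5377 -0.1147  0.1972] zaxis [-0.002  0.001 -1.   ] shift [0.0808 0.3953 0.1176] turn_z 0.0011 q [-0.35 -0.08  1.85  0.    1.38 -1.86]
F [-0.04  0.38 -5.15] T [-0.055  0.008  0.021] grip 61.097742319107056 0.12377740576187803
```

```bash
python3 -m inch '[[[0.004,0.0198,0],[0,0,0],0],[[0.0081,0.0395,0],[0,0,0],0],[[0.0081,0.0395,0],[0,0,0],0],[[0.0081,0.0395,0],[0,0,0],0],[[0.0081,0.0395,0],[0,0,0],0],[[0.0081,0.0395,0],[0,0,0],0],[[0.0081,0.0395,0],[0,0,0],0],[[0.0081,0.0395,0],[0,0,0],0]]'
python3 -m inch '[[[0.0081,0.0395,0],[0,0,0.001],0],[[0.0081,0.0395,0],[0,0,0],0],[[0.004,0.02,0],[0,0,0],0],[[0,0,0],[0,0,0],0],[[0,0,0],[0,0,0],0],[[0,0,0],[0,0,0],0],[[0,0,0],[0,0,0],0]]'
python3 -c "
from h import *
to((.4798,.2847),-3.4,.080)"
```

```text
time: 28.75
tool_pos: [0.4944, 0.186, 0.1983]
tool_rot: [0.0, 0.029, 1.0, 0.0]
contact_force: [0.8, -0.0, -4.8]
gripper_width: 0.126
grasp_force: 61.1
time: 29.45
tool_pos: [0.4809, 0.2835, 0.1982]
tool_rot: [-0.0, 0.031, 1.0, -0.0]
contact_force: [-1.1, -1.0, -4.3]
gripper_width: 0.128
grasp_force: 61.1
t 29.45 pos [0.4809 0.2835 0.1982] zaxis [-0. -0. -1.] shift [0.0012 0.0011 0.1182] turn_z -0.0017 q [ 0.4  -0.06  1.83 -0.    1.38 -1.11]
F [-1.14 -0.96 -4.29] T [-0.005  0.003 -0.003] grip 61.1120331287384 0.12764531953852287
```

```bash
python3 -m inch '[[[0.0005,0.0005,0.015],[0,0,0],0],[[0,0,0.025],[0,0,0],0],[[0,0,0.025],[0,0,0],0],[[0,0,0.02],[0,0,0],0],[[0,0,0.012],[0,0,0],0],[[0,0,0.008],[0,0,0],0],[[0,0,0.006],[0,0,0],0],[[0,0,0.002],[0,0,0],0]]'
python3 -m inch '[[[0,0,0.001],[0,0,0],0],[[0,0,0.001],[0,0,0],0],[[0,0,0.001],[0,0,0],0],[[0,0,0],[0,0,0],0],[[0,0,0],[0,0,0],0]]'
python3 -m inch '[[[0,0,0.001],[0,0,0],0],[[0,0,0],[0,0,0],0]]'
```

```text
time: 30.25
tool_pos: [0.4804, 0.2849, 0.0852]
tool_rot: [0.0, 0.03, 1.0, 0.0]
contact_force: [0.1, 0.3, -4.3]
gripper_width: 0.125
grasp_force: 61.1
time: 30.75
tool_pos: [0.4803, 0.285, 0.0825]
tool_rot: [0.0, 0.03, 1.0, 0.0]
contact_force: [-0.7, -0.5, -5.2]
gripper_width: 0.128
grasp_force: 61.1
time: 30.95
tool_pos: [0.4801, 0.2849, 0.0812]
tool_rot: [-0.0, 0.03, 1.0, -0.0]
contact_force: [-0.3, -0.4, -4.3]
gripper_width: 0.126
grasp_force: 61.1
```

```bash
python3 -m inch '[[[0,0,0.001],[0,0,0],0],[[0,0,0.0005],[0,0,0],0],[[0,0,0],[0,0,0],0],[[0,0,0],[0,0,0],0]]'
python3 -m inch '[[[0,0,0.001],[0,0,0],0],[[0,0,0],[0,0,0],0],[[0,0,0],[0,0,0],0]]'
```

```text
time: 31.35
tool_pos: [0.4802, 0.2849, 0.08]
tool_rot: [-0.0, 0.03, 1.0, -0.0]
contact_force: [-1.2, -0.5, -3.1]
gripper_width: 0.121
grasp_force: 61.4
time: 31.65
tool_pos: [0.4803, 0.2849, 0.0799]
tool_rot: [-0.0, 0.03, 1.0, -0.0]
contact_force: [-4.7, -2.7, 4.3]
gripper_width: 0.123
grasp_force: 62.4
```

Seated. Release, rise, swing aside and verify.

```bash
python3 -m inch '[[[0,0,0],[0,0,0],0.4],[[0,0,0],[0,0,0],0.8],[[0,0,0],[0,0,0],1],[[0,0,0],[0,0,0],1],[[0,0,0],[0,0,0],1],[[0,0,0],[0,0,0],1],[[0,0,0],[0,0,0],1],[[0,0,0],[0,0,0],1]]' >/dev/null
python3 -m inch '[[[0,0,-0.01],[0,0,0],1],[[0,0,-0.02],[0,0,0],1],[[0,0,-0.04],[0,0,0],1],[[0,0,-0.04],[0,0,0],1],[[0,0,-0.04],[0,0,0],1],[[0,-0.04,0],[0,0,0],1],[[0,-0.04,0],[0,0,0],1],[[0,-0.04,0],[0,0,0],1]]'
python3 -m inch '[[[0,-0.04,0],[0,0,0],1],[[0,-0.04,0],[0,0,0],1],[[0,-0.03,0],[0,0,0],1],[[0,0,0],[0,0,0],1],[[0,0,0],[0,0,0],1],[[0,0,0],[0,0,0],1]]'
python3 - <<'E'
from h import *
im,W=world("top")
for c in((.463,-.275),(.48,.285)):
    m=near(W,c,.09,.065,.085); P=W[m]; A=np.c_[P[:,:2]-P[:,:2].mean(0),np.ones(len(P))]
    print("handle",rect(P),"rim",rect(W[near(W,c,.11,.022,.041)]),"plane",np.linalg.lstsq(A,P[:,2],rcond=None)[0].round(4))
for n,c in dict(mouse=(.718,-.204),fan=(.73,-.025),meter=(.726,.228)).items(): print(n,rect(W[near(W,c,.1,.01,.06)]))
cv2.imwrite("pics/t5.png",im[:,:,::-1])
E
```

```text
time: 33.25
tool_pos: [0.473, 0.1642, 0.2303]
tool_rot: [0.001, 0.029, 1.0, 0.0]
contact_force: [0.0, -0.8, -0.5]
gripper_width: 1.001
grasp_force: 0.0
time: 33.85
tool_pos: [0.4666, 0.056, 0.2292]
tool_rot: [0.0, 0.029, 1.0, 0.0]
contact_force: [0.3, 0.5, -0.0]
gripper_width: 0.999
grasp_force: 0.0
handle (array([ 0.4607, -0.2725]), array([13., 75.]), -8.9, 205) rim (array([ 0.4629, -0.275 ]), array([ 81., 154.]), -9.5, 627) plane [-0.0389 -0.2668  0.076 ]
handle (array([0.4788, 0.286 ]), array([15., 76.]), -3.1, 249) rim (array([0.4801, 0.2845]), array([ 81., 154.]), -3.7, 342) plane [0.0236 0.3708 0.0757]
mouse (array([ 0.726 , -0.2117]), array([ 61., 115.]), -32.1, 1101)
fan (array([ 0.7427, -0.0245]), array([ 66., 105.]), -9.4, 866)
meter (array([0.7281, 0.229 ]), array([ 73., 141.]), -74.6, 2057)
```

View pics/t5.png

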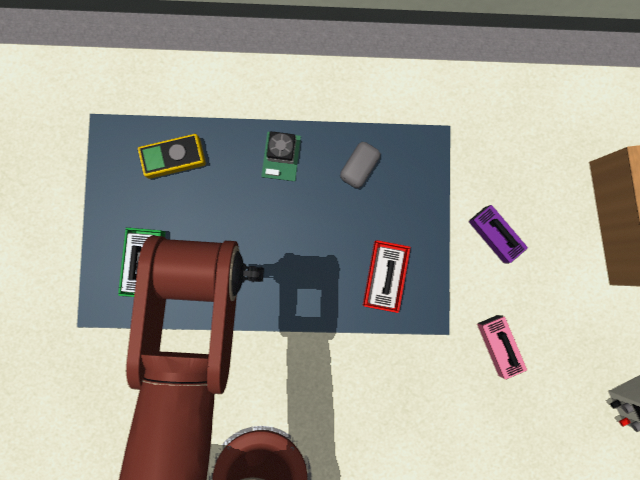

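Both modules are seated: A in red at pixel (388,276) and B in green at (142,262). Both are within 3 mm of centre with handle tops about 77 mm high, and the three other items haven't moved.

```bash
python3 -c "
from plant import manip
print(manip.job_done())"
```

```text
the job is handed in; nothing more can be done
None
```

Job handed in at about 34 s of robot time: the tipped module's level torque shifted by about 0.15 N·m, so I put it in the red carrier as the loose one and the other in the green; both looked seated within 3 mm of centre, and no verdict was returned.

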